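# Close up the key-cutting machine

## Robot

A 7-joint arm with a two-finger parallel gripper is mounted at the origin on the work surface. World frame = base frame: x ahead of the robot, y to its left, z up, the work surface at z = 0. Lengths are in m, angles in rad, forces in N, time in s.
With the tool pointing down it reaches from about 0.4 to 0.875 m from the base axis. Payload 19.3 kg.
Tool frame: the origin (TCP) lies between the finger pads; the fingertips stand bot.tcp_to_tips ahead of it and the grasp point (between the pads) lies 3 mm ahead of it (bot.tcp_to_tips is the distance from the TCP to the fingertips, in m); x points along the fingers, y is the direction in which the jaws open and shut, and the axes are right-handed (so a half turn about x gives the same grasp; the last joint's range is limited). The gripper opens to 85 mm and grips with 20 to 120 N. Pads are 22 mm wide; open, the fingers measure 114 mm over their backs; the gripper's body (76 mm by 85 mm) begins 54 mm behind the grasp point. The pads swing forward as they close: fully open they stand 13 mm farther back than shut.
Start: joints at [-1.37, 0.521, -0.036, 1.599, 0.021, 1.021, -0.113], TCP at [0.167, 0.602, 0.224] pointing down, gripper open.
Joint ranges: [-2.91, 2.91], [-0.3, 2.13], [-1.5, 1.42], [0.17, 2.43], [-1.26, 4.41], [0.16, 1.93], [-2.52, 2.52]. Speed limits (rad/s): [1.89, 1.89, 2.39, 2.39, 3.01, 3.01, 3.01].

## Interface

Orientations are given as [roll, pitch, yaw] about the fixed x, y, z axes, in that order (R = Rz(yaw) Ry(pitch) Rx(roll)).
In Python, from workcell import bot, eyes gives the robot as it stands. The module is installed in compiled form; this text tells all that it offers.
- The arm moves only by the tool step_arm, never from a script. Its argument "targets" is a list that holds one entry, the list of rows, each a list of 7 numbers: the shift along the tool's x, y, z in cm, then the turn, a rotation vector about the tool's x, y, z in rad, then the opening, from 0 (shut) to 1 (fully open). A call has 1 to 10 rows; each row is the pose to reach, as a shift and turn from the pose measured when the call began, along the tool's axes at that moment; what a row does not reach only later rows make up. A row lasts 1/10 s, in which the tool goes at most 50 mm and 8.59 degrees, less where a joint would pass 70% of its speed; a pose out of reach is approached as far as the arm can. A call with a gripper value outside its range is refused whole. The fingers move at their own pace and stop on an object; "grip_force" is the grip in N (left out, the last holds). Time passes only in rows, so rows that repeat a pose let the fingers close. It gives the time, the measured TCP pose, the force and the opening at its end, in the units of the state.
- bot.observe(): the state, without advancing time (a new reading comes with each control period).
- eyes.grab_frame(name): name is "scene" or "top" or "wrist"; returns the picture (480x640x3 uint8, red, green, blue); there is no depth.
- eyes.get_calibration(name): a dict with "fx", "fy", "cx", "cy" (pixels), "camera_from_world" (4x4, takes a point from world to camera coordinates); the wrist camera has in their place "hand_eye" (4x4, takes a point from camera to tool coordinates, whose origin is the TCP and whose axes are the tool frame's). Camera axes: x right, y down, z forward; pixel columns grow to the right and rows downward; lengths in m; the calibration is good to about 2 mm. A picture is of the moment at which its call begins: read the wrist's pose just before it. get_calibration takes no time and is no camera call.
- bot.job_done(): hands the job in, once; it reports no verdict.
The state is a dict: "clock": time; "qpos": joint angles; "qd": joint speeds; "joint_efforts": joint torques, N m; "position": TCP position; "tool_rot": TCP orientation; "force": force on the tool from outside, world axes, zero at the start; "moment": the same for the moment, N m; "grip_width": finger opening in m.
Only numpy, scipy, OpenCV 4.12 (cv2) and the standard library are available. Lean on these libraries where they do the work, as an engineer would, in place of code of your own. Each camera call takes 0.05 s, during which the arm holds its last target.

## Task

Close up the key-cutting machine by pushing with the fingertips only: first push the swarf tray that sticks out of its front fully home into its bay, sliding it along the bench without lifting it; then push the raised guard flap down until it is fully shut, without slamming it. Leave everything else on the bench where it stands.

Things in the scene. Friction and masses are not known exactly. Their poses are not given: they have to be found in the camera images.
- machine: White key-cutting machine, fixed, 300 mm deep, 240 mm wide. Origin on the bench under its centre; x from its front (robot side) to its back, y to its left, z up. Front face at x = -150 mm, 75 mm high; side cheeks (|y| 70 to 115 mm) rise to 150 mm from x = -130 mm back; motor housing behind x = 0, 157 mm high. Position and yaw vary
- bay_mouth (a point): Middle of the mouth of the tray bay, at bench level in the machine's front face (machine x = -150 mm). The bay is 106 mm wide (3 mm to spare each side of the tray), 45 mm high, open to the bench below, its back stop 135 mm behind the mouth (machine x = -15 mm)
- tray: Swarf tray: loose open aluminium tray, 0.25 to 0.5 kg, 185 mm long (x), 100 wide (y), 35 high, walls 4 mm, standing on the bench, its rear part in the bay. Origin at the centre of its underside, axes along the machine's. Starts pulled out 35 to 70 mm; slides on the bench against friction. Home, its rear wall meets the bay's back stop: origin at machine x = -107.5 mm, front face at -200 mm
- tray_front (a point): Middle of the outside of the tray's front wall, half way up (17.5 mm above the bench); the place to push. Moves with the tray
- guard (a joint): Angle of the guard flap in rad: 0 = shut (level), positive = front edge raised; stop at 0, starts at 0.6 to 0.95. Stiff friction hinge: the flap stays wherever it is left and must be pushed all the way to 0 (about 1 to 3 N at the front edge)
- guard_hinge (a point): Middle of the guard's hinge axis, which runs along the machine's y, 167 mm above the bench at the machine's x = 0; fixed to the machine
- guard_edge (a point): Middle of the guard's free front edge, on its outer (upper) face, 130 mm from the hinge axis; moves with the guard. Guard: grey plastic frame, clear window, 130 mm wide (y), 6 mm thick, outer face 3 mm off the plane through the hinge axis, grey front border 22 mm deep, 25 mm lip turned down. Shut: edge at machine x = -130 mm, 170 mm high. Raised, the outer face looks up and back
- padlock: Brass padlock standing near the tray, 22 x 42 mm, 65 mm high with its shackle, loose; origin under its centre. Leave alone
- lock_cylinder: Steel lock cylinder standing on end near the tray, 34 mm across, 53 mm high, loose; origin under its centre. Leave alone
- oil_can: Grey oil can standing near the tray, 40 mm across, 110 mm high, loose; origin under its centre. Leave alone
- screw_cup: Black open cup standing near the tray, 60 mm across, 50 mm high, loose; origin under its centre. Leave alone
- screwdriver: Screwdriver lying on the blue mat at the left, loose. Leave alone
- fob_shell: Black key-fob shell, 60 x 36 x 12 mm, lying on the blue mat at the left, loose. Leave alone
- padlock_small: Steel padlock, 22 x 42 mm, 65 mm high, standing at the left between the mat and the second machine, loose. Leave alone
Not all that is in view belongs to the job. Several things look just like the tray: the one meant starts farthest from the robot's base.

How it is judged:
By the outcome, as a careful person would: the job done as asked, in the order asked, and still so for the second after the job is handed in, with the robot touching nothing.
It also fails if it takes over 51 s, if anything falls off the work surface, if the arm or the gripper's body presses on something with over 40 N, if the wrist force passes 120 N, or if a joint passes its speed limit or range.

## Working session

There is one attempt and no reset: what is moved stays moved. The work goes in short steps, Python scripts to look and compute and a tool call to move; the robot and the scene stay as the last step left them, time stands still between calls to the robot, and variables do not carry over. Pictures are saved under pics/ and viewed, and the job is handed in when it is done.

Besides the shell and the picture viewer there is one more tool, called after "Emit:" as a command line: name --argument value ..., lists and objects as JSON in quotes. step_arm: Moves the arm, as the interface text tells. Its arguments: {"type":"object","properties":{"targets":{"type":"array","items":{"type":"array","items":{"type":"array","items":{"type":"number"}}}},"grip_force":{"type":"number"}},"required":["targets"]}

```bash
mkdir -p pics; python3 - <<'E'
from workcell import bot, eyes
import cv2
s=bot.observe(); print(s, bot.tcp_to_tips)
for n in("scene","top","wrist"):
    im=eyes.grab_frame(n); cv2.imwrite(f"pics/{n}0.png",im[:,:,::-1])
    print(n,eyes.get_calibration(n))
E
```

```text
{'clock': 0.0, 'qpos': array([-1.37022306,  0.52203825, -0.03636231,  1.59998736,  0.02123153,
        1.02109132, -0.11281111]), 'qd': array([ 1.35787185e-03, -6.56219629e-04, -7.21885899e-04, -1.04613399e-03,
       -3.55013554e-04, -1.25297378e-03,  7.41065452e-05]), 'joint_efforts': array([-5.32435515e-04, -9.27083874e+01,  1.97979301e+00, -3.69957411e+01,
        1.78706681e-02,  7.65691133e-03,  3.89612950e-06]), 'position': array([0.16710711, 0.60189671, 0.22371764]), 'tool_rot': array([-1.49165793,  1.56965813, -1.7624059 ]), 'force': array([-0.21137176,  0.77498106, -0.13427723]), 'moment': array([-0.02053623, -0.01416425,  0.03838192]), 'grip_width': 0.0856329665253169} 0.022
scene {'fx': 437.91757561408883, 'fy': 437.91757561408883, 'cx': 322.373503850197, 'cy': 240.45978774711594, 'camera_from_world': array([[-0.99563801,  0.09281969, -0.00945787,  0.49841418],
       [ 0.08643495,  0.87945834, -0.46806198, -0.1013245 ],
       [-0.03512756, -0.46683779, -0.88364502,  1.32075215],
       [ 0.        ,  0.        ,  0.        ,  1.        ]])}
top {'fx': 502.12761748720123
[... 207 characters left out ...]
01, -1.91195596e-04, -1.98470504e-01,
         4.98689835e-01],
       [ 1.98469584e-01, -4.13789871e-03, -9.80098312e-01,
         1.53064424e+00],
       [ 0.00000000e+00,  0.00000000e+00,  0.00000000e+00,
         1.00000000e+00]])}
wrist {'fx': 430.76299293490325, 'fy': 430.76299293490325, 'cx': 319.18135787311166, 'cy': 238.40721362736306, 'hand_eye': array([[-5.84921072e-04, -2.64436002e-01,  9.64403058e-01,
        -1.50314360e-01],
       [ 9.99999153e-01,  9.66846662e-04,  8.71616524e-04,
        -1.02861148e-03],
       [-1.16291667e-03,  9.64402751e-01,  2.64435212e-01,
        -6.72440084e-02],
       [ 0.00000000e+00,  0.00000000e+00,  0.00000000e+00,
         1.00000000e+00]])}
```

View pics/scene0.png

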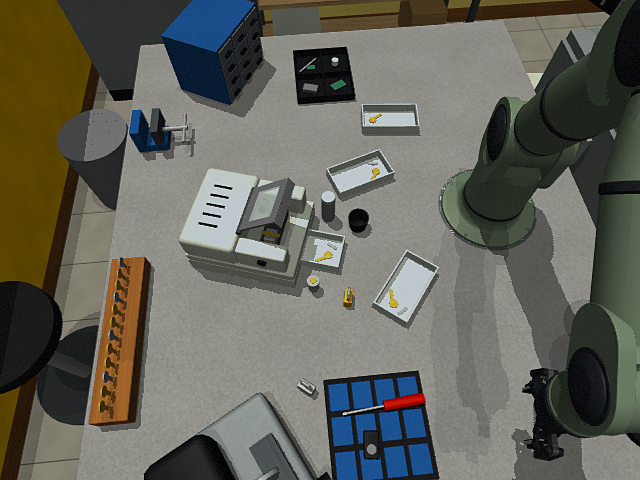

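View pics/top0.png

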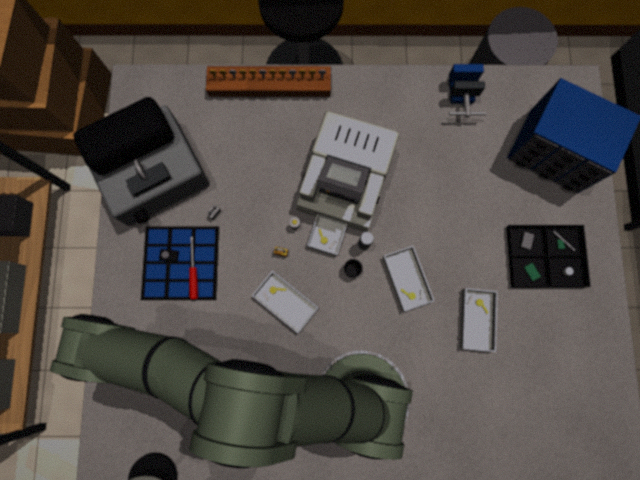

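View pics/wrist0.png

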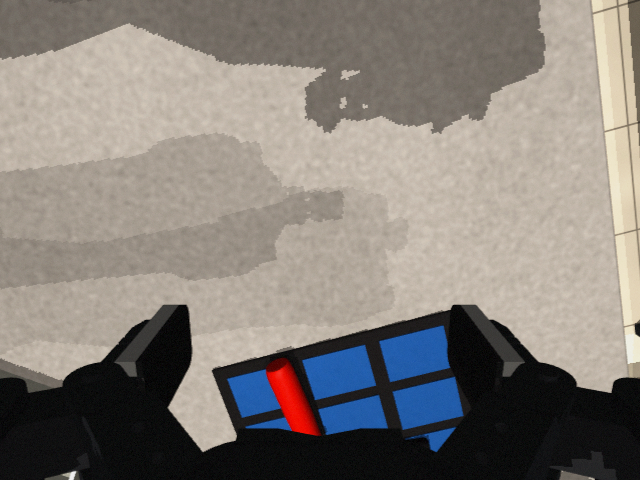

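The scene image shows four tray-like things. In the top view they sit at (327,236) in the machine's front, (286,301), (408,279) and (479,320). The first is half in the bay and farthest from the base, so it fits the description. I'll confirm it in enlarged crops.

```bash
python3 - <<'E'
import cv2
a=cv2.imread("pics/top0.png")[100:300,240:440]; cv2.imwrite("pics/top0c.png",cv2.resize(a,(600,600),interpolation=cv2.INTER_CUBIC))
a=cv2.imread("pics/scene0.png")[160:310,170:370]; cv2.imwrite("pics/scene0c.png",cv2.resize(a,(800,600),interpolation=cv2.INTER_CUBIC))
E
```

```text
(no output)
```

View pics/top0c.png

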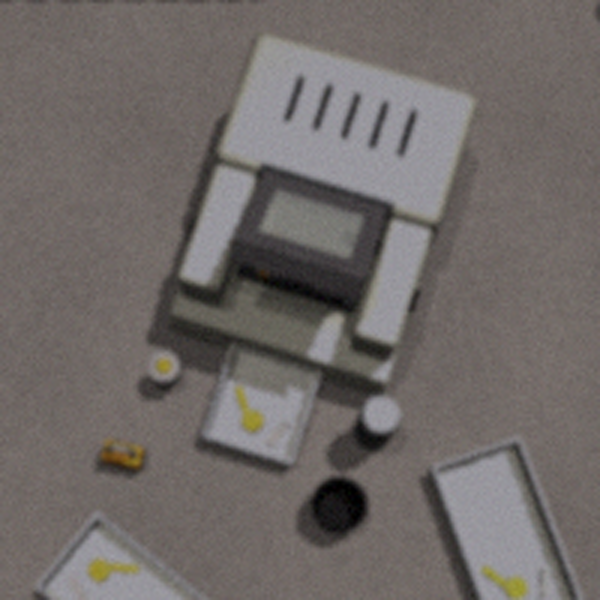

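View pics/scene0c.png

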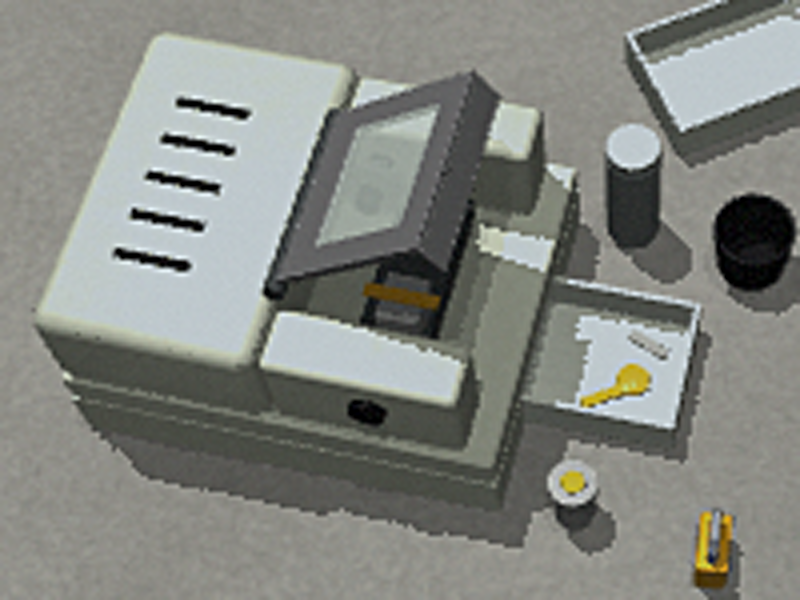

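```bash
cat > h.py <<'E'
import numpy as np
from workcell import bot, eyes
def cam(n):
    c=eyes.get_calibration(n); K=np.array([[c["fx"],0,c["cx"]],[0,c["fy"],c["cy"]],[0,0,1]]); return K,c["camera_from_world"]
def ray(n,uv,T=None):
    K,E=cam(n)
    if T is not None: E=T
    d=np.linalg.inv(K)@np.array([uv[0],uv[1],1.]); R=E[:3,:3]; return -R.T@E[:3,3], R.T@d
def plane(n,uv,z):
    o,d=ray(n,uv); return o+d*(z-o[2])/d[2]
def tri(a,b):
    (o1,d1),(o2,d2)=a,b
    A=np.stack([d1,-d2],1); t=np.linalg.lstsq(A,o2-o1,rcond=None)[0]
    p,q=o1+d1*t[0],o2+d2*t[1]; return (p+q)/2,np.linalg.norm(p-q)
def proj(n,P):
    K,E=cam(n); p=K@(E@np.append(P,1))[:3]; return p[:2]/p[2]
tc=lambda x,y:((x+.5)/3-.5+240,(y+.5)/3-.5+100)
sc=lambda x,y:((x+.5)/4-.5+170,(y+.5)/4-.5+160)
E
python3 - <<'E'
from h import *
np.set_printoptions(precision=4,suppress=True)
for nm,f,n,pts in [("house",tc,"top",[(262,37),(473,97),(437,220),(220,158)]),("house",sc,"scene",[(158,36),(353,68),(245,362),(38,315)])]:
    for p in pts: print(nm,n,plane(n,f(*p),.157))
print("tray top front L/R", plane("top",tc(200,440),.035),plane("top",tc(292,466),.035))
print("tray scene L/R", plane("scene",sc(676,428),.035),plane("scene",sc(699,305),.035))
print("front face top edge L/R top", plane("top",tc(172,312),.075),plane("top",tc(387,384),.075))
print("front scene L/R", plane("scene",sc(493,467),.075),plane("scene",sc(577,172),.075))
for nm,a,b in [("edgeR",(475,72),(364,274)),("edgeL",(418,250),(238,238)),]:
    print(nm,tri(ray("scene",sc(*a)),ray("top",tc(*b))))
print("can",plane("top",tc(382,416),.11),plane("scene",sc(634,148),.11))
print("cup",plane("top",tc(338,505),.05),plane("scene",sc(755,228),.05))
print("cyl",plane("top",tc(164,367),.053),plane("scene",sc(572,482),.053))
print("padlock",plane("top",tc(122,452),.05),plane("scene",sc(714,535),.05))
E
```

```text
house top [0.8641 0.1049 0.157 ]
house top [ 0.7987 -0.1099  0.157 ]
house top [ 0.6674 -0.0697  0.157 ]
house top [0.7328 0.1479 0.157 ]
house scene [ 0.8017 -0.1043  0.157 ]
house scene [ 0.6689 -0.0639  0.157 ]
house scene [0.741  0.1532 0.157 ]
house scene [0.871  0.1072 0.157 ]
tray top front L/R [0.4653 0.1693 0.035 ] [0.4376 0.0725 0.035 ]
tray scene L/R [0.4715 0.1687 0.035 ] [0.4448 0.0754 0.035 ]
front face top edge L/R top [0.594  0.1983 0.075 ] [ 0.5171 -0.0249  0.075 ]
front scene L/R [0.5958 0.2028 0.075 ] [ 0.5224 -0.0185  0.075 ]
edgeR (array([0.584 , 0.0131, 0.2465]), np.float64(0.0013727643705826417))
edgeL (array([0.624 , 0.13  , 0.2348]), np.float64(0.0011499748736295834))
can [ 0.4765 -0.0154  0.11  ] [ 0.4825 -0.0116  0.11  ]
cup [0.3943 0.0259 0.05  ] [0.3992 0.0252 0.05  ]
cyl [0.5401 0.2072 0.053 ] [0.5455 0.209  0.053 ]
padlock [0.4499 0.2503 0.05  ] [0.4563 0.2539 0.05  ]
```

The crops confirm the tray: it sits in the machine's bay at top crop (250,410). The guard is raised at about 0.6 rad. Fitted from the measured points, the yaw is about -0.308, the hinge is near (0.7025, 0.042), and the tray is out about 57 mm. Next I'll work out the approach in tool axes.

```bash
cat >> h.py <<'E'
from scipy.spatial.transform import Rotation as Ro
YAW=-0.308
u=np.array([np.cos(YAW),np.sin(YAW),0]); v=np.array([-np.sin(YAW),np.cos(YAW),0])
H=np.array([0.7025,0.0425,0])
RT=np.stack([[0,0,-1],v,u],1)
def M(x,y,z): return H+u*x+v*y+np.array([0,0,z])
def inM(P): d=np.asarray(P)-H; return np.array([d@u,d@v,d[2]])
def rel(P,s=None):
    s=s or bot.observe(); R=Ro.from_euler("xyz",s["tool_rot"]).as_matrix()
    return R.T@(P-s["position"])*100, Ro.from_matrix(R.T@RT).as_rotvec()
E
python3 - <<'E'
from h import *
np.set_printoptions(precision=4,suppress=True)
s=bot.observe(); print(Ro.from_euler("xyz",s["tool_rot"]).as_matrix())
for nm,P in [("trayL",(.4684,.169,0)),("trayR",(.4412,.074,0)),("frL",(.595,.2005,0)),("frR",(.5198,-.0217,0)),("eR",(.584,.0131,.2465)),("eL",(.624,.13,.2348)),("can",(.4795,-.0135,0)),("cup",(.3968,.0255,0)),("cyl",(.5428,.208,0)),("pad",(.453,.252,0)),("hb",(.8675,.106,0)),("hbR",(.800,-.107,0))]: print(nm,inM(P)*1000)
for P in (M(-.30,0,.20),M(-.30,0,.034)): print(P,rel(P))
E
```

```text
[[-0.0002  0.2675  0.9636]
 [-0.0008  0.9636 -0.2675]
 [-1.     -0.0008  0.0001]]
trayL [-261.4326   49.5789    0.    ]
trayR [-258.553   -49.1963    0.    ]
frL [-150.3395  117.9758    0.    ]
frR [-154.64  -116.565    0.   ]
eR [-104.0109  -63.9402  246.5   ]
eL [-101.3318   59.5849  234.8   ]
can [-195.5294 -120.9679    0.    ]
cup [-286.1607 -108.874     0.    ]
cyl [-202.3567  109.2983    0.    ]
pad [-301.2696  124.0045    0.    ]
hb [137.9852 110.5321   0.    ]
hbR [ 138.2333 -112.9073    0.    ]
[0.4166 0.1334 0.2   ] (array([  2.4228, -38.4712,  36.5708]), array([0.0372, 0.0001, 0.0008]))
[0.4166 0.1334 0.034 ] (array([ 19.0228, -38.4572,  36.5697]), array([0.0372, 0.0001, 0.0008]))
```

Emit:
step_arm --targets '[[[0.2, -3.5, 3.3, 0.003, 0, 0, 0], [0.5, -7.5, 7.1, 0.007, 0, 0, 0], [0.8, -11.5, 10.9, 0.01, 0, 0, 0], [1, -15.5, 14.7, 0.014, 0, 0, 0], [1.3, -19.5, 18.5, 0.018, 0, 0, 0], [1.6, -23.5, 22.3, 0.022, 0, 0, 0], [1.9, -27.5, 26.1, 0.026, 0, 0, 0], [2.1, -31.5, 29.9, 0.03, 0, 0, 0], [2.3, -35.5, 33.7, 0.034, 0, 0, 0], [2.4, -38.5, 36.6, 0.037, 0, 0, 0]]]' --grip_force 60

```text
clock: 1.15
position: [0.4014, 0.1608, 0.2013]
tool_rot: [-1.087, 1.57, -1.395]
force: [2.7, 1.4, -0.6]
grip_width: -0.0002
```

```bash
python3 - <<'E'
from h import *
import cv2
np.set_printoptions(precision=4,suppress=True)
s=bot.observe(); print(inM(s["position"])*1000,rel(M(-.30,0,.034),s),s["grip_width"],s["clock"],s["force"])
np.save("s1.npy",np.r_[s["position"],s["tool_rot"]])
cv2.imwrite("pics/wrist1.png",eyes.grab_frame("wrist")[:,:,::-1])
E
```

```text
[-322.7994   21.4668  201.3274] (array([16.7344, -2.1388,  2.2748]), array([0.0003, 0.0003, 0.0005])) -0.00019995794865877576 1.15 [ 2.66    1.4211 -0.6   ]
```

View pics/wrist1.png

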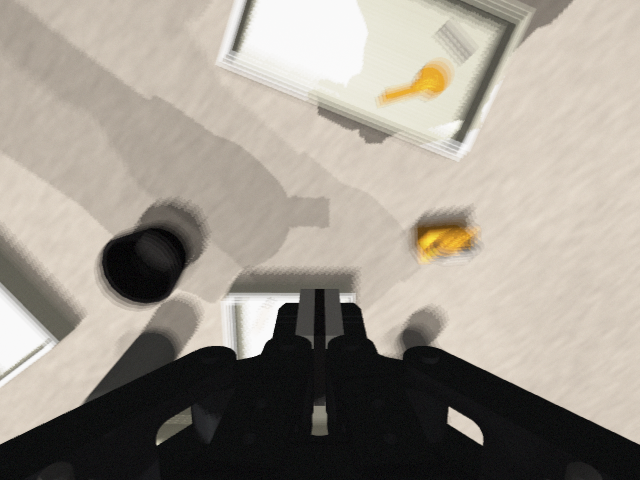

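The wrist view is slightly motion-blurred. It shows the tray's front edge at about row 297, columns 225–356, straight ahead of the shut fingers. I'll let the arm settle over the approach point and look again.

Emit:
step_arm --targets '[[[1, -1, 1, 0, 0, 0, 0], [3, -2, 2, 0, 0, 0, 0], [6, -2.1, 2.3, 0, 0, 0, 0], [8, -2.1, 2.3, 0, 0, 0, 0], [8, -2.1, 2.3, 0, 0, 0, 0], [8, -2.1, 2.3, 0, 0, 0, 0]]]'

```text
clock: 1.8
position: [0.4198, 0.1264, 0.1217]
tool_rot: [-1.12, 1.568, -1.436]
force: [-0.4, 0.3, -0.6]
grip_width: -0.0004
```

```bash
python3 - <<'E'
from h import *
import cv2
np.set_printoptions(precision=4,suppress=True)
s=bot.observe(); print(inM(s["position"])*1000,rel(M(-.30,0,.034),s),s["qpos"],s["clock"],s["force"])
np.save("s2.npy",np.r_[s["position"],s["tool_rot"]])
cv2.imwrite("pics/wrist2.png",eyes.grab_frame("wrist")[:,:,::-1])
E
```

```text
[-294.8639   -5.7221  121.669 ] (array([ 8.7644,  0.5945, -0.5302]), array([-0.0071,  0.0014,  0.003 ])) [-0.5293  0.4007  0.1242  2.1717 -0.0832  0.5745  0.9107] 1.8 [-0.3895  0.2822 -0.6204]
```

View pics/wrist2.png

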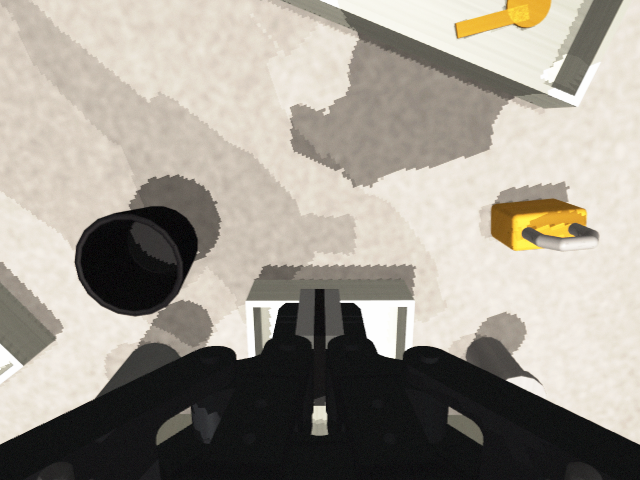

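The image is sharp now. The tray's front wall top edge runs from (247,300) to (414,300), square to the tool, and the fingers are near column 320. The cup and padlock are clear to either side. I'll measure from this.

```bash
python3 - <<'E'
from h import *
np.set_printoptions(precision=4,suppress=True)
p=np.load("s2.npy");c=eyes.get_calibration("wrist")
W=np.eye(4);W[:3,:3]=Ro.from_euler("xyz",p[3:]).as_matrix();W[:3,3]=p[:3]
E=np.linalg.inv(W@c["hand_eye"])
for uv in[(247,300),(414,300),(247,282),(414,282)]:
    o,d=ray("wrist",uv,E); z=.035 if uv[1]==300 else 0
    P=o+d*(z-o[2])/d[2]; print(P,inM(P)*1000)
s=bot.observe(); print(inM(s["position"])*1000,rel(M(-.30,0.002,.034),s),s["clock"])
E
```

```text
Traceback (most recent call last):
  File "h.py", line 6, in ray
    K,E=cam(n)
        ~~~^^^
  File "h.py", line 4, in cam
    c=eyes.get_calibration(n); K=np.array([[c["fx"],0,c["cx"]],[0,c["fy"],c["cy"]],[0,0,1]]); return K,c["camera_from_world"]
                                                                                                       ~^^^^^^^^^^^^^^^^^^^^^
KeyError: 'camera_from_world'
```

```bash
sed -i 's/return K,c\["camera_from_world"\]/return K,c.get("camera_from_world")/' h.py; python3 - <<'E'
from h import *
np.set_printoptions(precision=4,suppress=True)
p=np.load("s2.npy");c=eyes.get_calibration("wrist")
W=np.eye(4);W[:3,:3]=Ro.from_euler("xyz",p[3:]).as_matrix();W[:3,3]=p[:3]
E=np.linalg.inv(W@c["hand_eye"])
for uv in[(247,300),(414,300),(247,282),(414,282)]:
    o,d=ray("wrist",uv,E); z=.035 if uv[1]==300 else 0
    P=o+d*(z-o[2])/d[2]; print(P,inM(P)*1000)
s=bot.observe(); print(inM(s["position"])*1000,rel(M(-.30,0.002,.034),s),s["clock"])
E
```

```text
[0.4403 0.0735 0.035 ] [-259.2393  -49.9027   35.    ]
[0.4709 0.1679 0.035 ] [-258.7535   49.2579   35.    ]
[0.4406 0.0673 0.    ] [-257.1098  -55.7507    0.    ]
[0.4752 0.1743 0.    ] [-256.546    56.7119    0.    ]
[-294.589    -5.4557  122.1424] (array([ 8.8114,  0.7602, -0.5668]), array([-0.007 ,  0.0023,  0.0021])) 1.85
```

The wrist view agrees with the other cameras: tray front at machine x -259 mm, width 99 mm, centred. Now I'll descend in front of it.

Emit:
step_arm --targets '[[[1.5, 0.3, -0.3, 0, 0, 0, 0], [4, 0.5, -0.5, -0.007, 0, 0, 0], [6.5, 0.55, -0.5, -0.007, 0, 0, 0], [8.2, 0.55, -0.5, -0.007, 0, 0, 0], [8.7, 0.55, -0.5, -0.007, 0, 0, 0], [8.7, 0.55, -0.5, -0.007, 0, 0, 0], [8.7, 0.55, -0.5, -0.007, 0, 0, 0]]]'

```text
clock: 2.55
position: [0.4178, 0.1335, 0.0362]
tool_rot: [-0.299, 1.567, -0.607]
force: [0.7, -0.6, 0.5]
grip_width: -0.0002
```

```bash
python3 - <<'E'
from h import *
np.set_printoptions(precision=4,suppress=True)
s=bot.observe(); print(inM(s["position"])*1000,rel(M(-.211,0.0,.034),s),s["force"],s["clock"])
E
```

```text
[-298.8376    0.3751   36.2024] (array([ 0.2505, -0.0375,  8.7829]), array([0.    , 0.0034, 0.0011])) [ 0.7444 -0.599   0.4719] 2.55
```

Emit:
step_arm --targets '[[[0.1, 0, 0.8, 0, 0, 0, 0], [0.2, 0, 1.6, 0, 0, 0, 0], [0.2, 0, 2.2, 0, 0, 0, 0], [0.2, 0, 2.7, 0, 0, 0, 0], [0.2, 0, 3.2, 0, 0, 0, 0], [0.2, 0, 3.7, 0, 0, 0, 0], [0.2, 0, 4.2, 0, 0, 0, 0], [0.2, 0, 4.7, 0, 0, 0, 0], [0.2, 0, 5.2, 0, 0, 0, 0], [0.2, 0, 5.7, 0, 0, 0, 0]]]'

```text
clock: 3.55
position: [0.4725, 0.116, 0.0344]
tool_rot: [-0.322, 1.567, -0.63]
force: [-0.9, -0.1, 0.2]
grip_width: -0.0
```

```bash
python3 - <<'E'
from h import *
np.set_printoptions(precision=4,suppress=True)
s=bot.observe(); print(inM(s["position"])*1000,rel(M(-.211,0.0,.034),s),s["force"]@u,s["force"],s["clock"])
E
```

```text
[-241.4548    0.3594   34.379 ] (array([ 0.0482, -0.0361,  3.0453]), array([0.0001, 0.0034, 0.0011])) -0.8479677773059656 [-0.9136 -0.0746  0.2235] 3.55
```

Emit:
step_arm --targets '[[[0, 0, 0.4, 0, 0, 0, 0], [0, 0, 0.8, 0, 0, 0, 0], [0, 0, 1.2, 0, 0, 0, 0], [0, 0, 1.5, 0, 0, 0, 0], [0, 0, 1.8, 0, 0, 0, 0], [0, 0, 2.1, 0, 0, 0, 0], [0, 0, 2.3, 0, 0, 0, 0], [0, 0, 2.5, 0, 0, 0, 0]]]'

```text
clock: 4.35
position: [0.4965, 0.1084, 0.0344]
tool_rot: [-0.319, 1.567, -0.627]
force: [-0.2, -0.2, -0.0]
grip_width: -0.0003
```

```bash
python3 - <<'E'
from h import *
import cv2
np.set_printoptions(precision=4,suppress=True)
s=bot.observe(); print(inM(s["position"])*1000,s["force"]@u,s["force"],s["clock"])
im=eyes.grab_frame("scene")[:,:,::-1]; cv2.imwrite("pics/scene3.png",cv2.resize(im[160:310,230:430],(800,600),interpolation=cv2.INTER_CUBIC))
E
```

```text
[-216.3207    0.3891   34.4478] -0.10449337472935391 [-0.17   -0.1895 -0.042 ] 4.35
```

View pics/scene3.png

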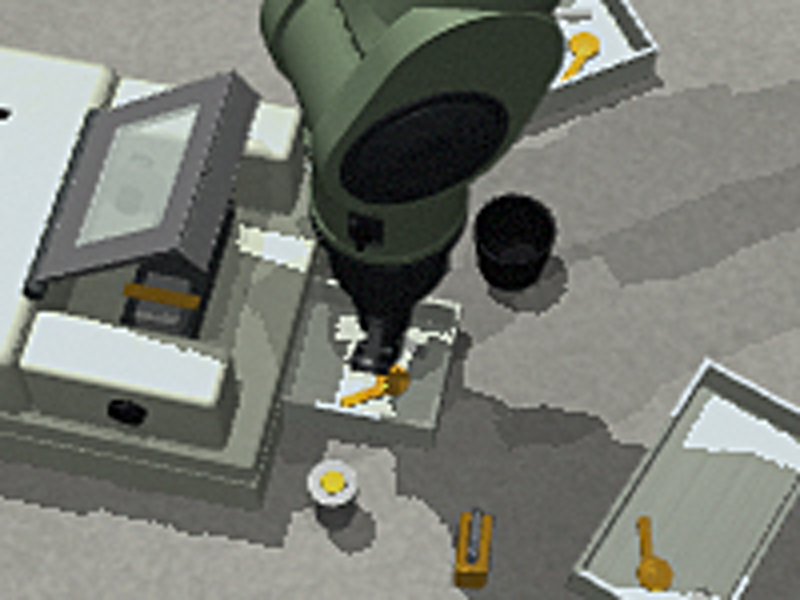

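```bash
python3 - <<'E'
from h import *
import cv2
np.set_printoptions(precision=4,suppress=True)
s=bot.observe(); p=s["position"]
for dz in(-.022,0,.03): 
    q=proj("scene",p+[0,0,dz]); print(dz,q,(q-[230,160]+.5)*4-.5)
for x in(-.259,-.205):
  for y in(-.05,.05): q=proj("scene",M(x,y,.035)); print(x,y,(q-[230,160]+.5)*4-.5)
cv2.imwrite("pics/wrist3.png",eyes.grab_frame("wrist")[:,:,::-1])
im=eyes.grab_frame("top")[:,:,::-1]; cv2.imwrite("pics/top3.png",cv2.resize(im[150:300,240:440],(800,600),interpolation=cv2.INTER_CUBIC))
E
```

```text
-0.022 [327.2339 251.4068] [390.4357 367.1273]
0 [327.2367 247.8916] [390.4467 353.0663]
0.03 [327.2406 242.9139] [390.4623 333.1555]
-0.259 -0.05 [464.6225 302.0045]
-0.259 0.05 [436.9032 427.9274]
-0.205 -0.05 [390.0168 288.1168]
-0.205 0.05 [359.6011 412.9006]
```

View pics/wrist3.png

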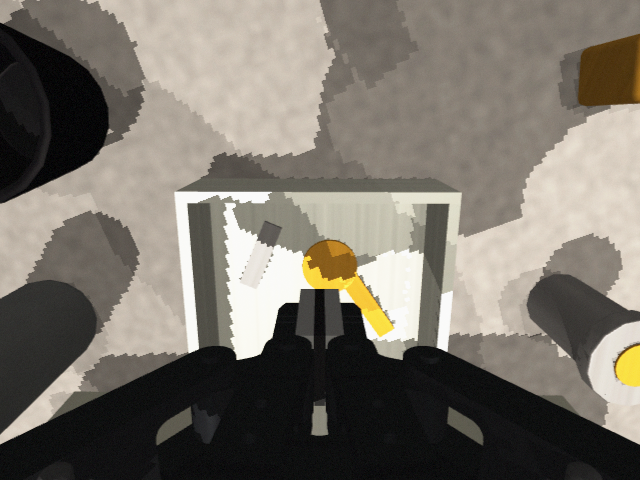

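View pics/top3.png

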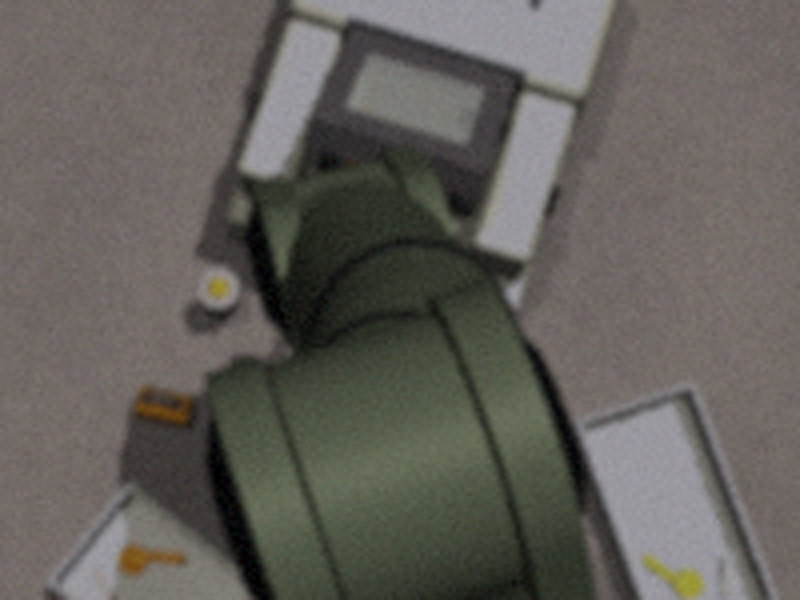

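```bash
python3 - <<'E'
from h import *
np.set_printoptions(precision=4,suppress=True)
s=bot.observe(); c=eyes.get_calibration("wrist"); K,_=cam("wrist")
W=np.eye(4);W[:3,:3]=Ro.from_euler("xyz",s["tool_rot"]).as_matrix();W[:3,3]=s["position"]
for t in (0,.022):
  for z in (-.011,0,.011):
    q=np.linalg.inv(c["hand_eye"])@[t,0,z,1]; q=K@q[:3]; print(t,z,q[:2]/q[2])
E=np.linalg.inv(W@c["hand_eye"])
for uv in[(176,192),(461,192)]:
    o,d=ray("wrist",uv,E); P=o+d*(.035-o[2])/d[2]; print(P,inM(P)*1000)
print(inM(s["position"]),s["clock"],s["force"])
E
```

```text
0 -0.011 [321.576 277.374]
0 0 [321.4994 304.7583]
0 0.011 [321.4255 331.1809]
0.022 -0.011 [321.2642 258.9666]
0.022 0 [321.2014 283.4834]
0.022 0.011 [321.1405 307.237 ]
[0.44   0.0728 0.035 ] [-259.3798  -50.7077   35.    ]
[0.4701 0.1678 0.035 ] [-259.4953   48.9847   35.    ]
[-0.2164  0.0003  0.0344] 4.5 [ 0.1338 -0.3297  0.5741]
```

```bash
python3 - <<'E'
from h import *
import cv2
im=eyes.grab_frame("scene")[:,:,::-1]; cv2.imwrite("pics/scene4.png",im); cv2.imwrite("pics/scene4c.png",cv2.resize(im[215:275,290:370],(800,600),interpolation=cv2.INTER_NEAREST))
E
```

```text
(no output)
```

View pics/scene4c.png

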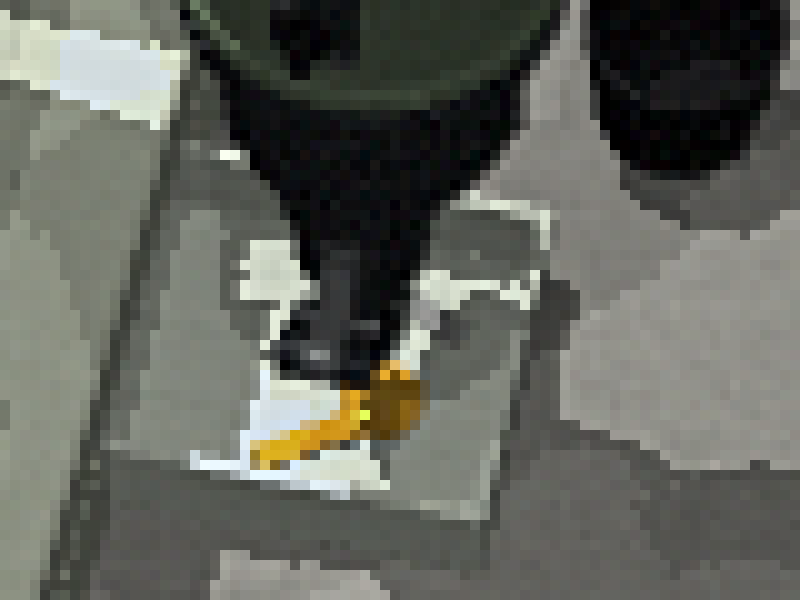

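```bash
python3 - <<'E'
from h import *
np.set_printoptions(precision=4,suppress=True)
s=bot.observe(); c=eyes.get_calibration("wrist")
W=np.eye(4);W[:3,:3]=Ro.from_euler("xyz",s["tool_rot"]).as_matrix();W[:3,3]=s["position"]
E=np.linalg.inv(W@c["hand_eye"])
for a in[(329,253),(328,253.5),(330,252)]:
    P,e=tri(ray("scene",a),ray("wrist",(343,289),E)); print(P,e,inM(P)*1000, W[:3,:3].T@(P-s["position"])*1000)
print(s["force"],s["grip_width"])
E
python3 - <<'E'
import cv2
im=cv2.imread("pics/wrist3.png"); cv2.imwrite("pics/w3c.png",cv2.resize(im[250:450,220:420],(600,600)))
E
```

```text
[0.4943 0.119  0.0265] 0.004054411664212139 [-221.615     9.7656   26.5188] [ 7.9039  9.4189 -5.1147]
[0.4967 0.1183 0.0216] 0.003054001653588618 [-219.1409    9.8268   21.6241] [12.8067  9.4856 -2.6568]
[0.4916 0.1194 0.0332] 0.004065933202044308 [-224.3443    9.3728   33.1881] [ 1.226   9.0189 -7.822 ]
[-0.6012 -0.7296  0.3975] 0.00021277637886714834
```

View pics/w3c.png

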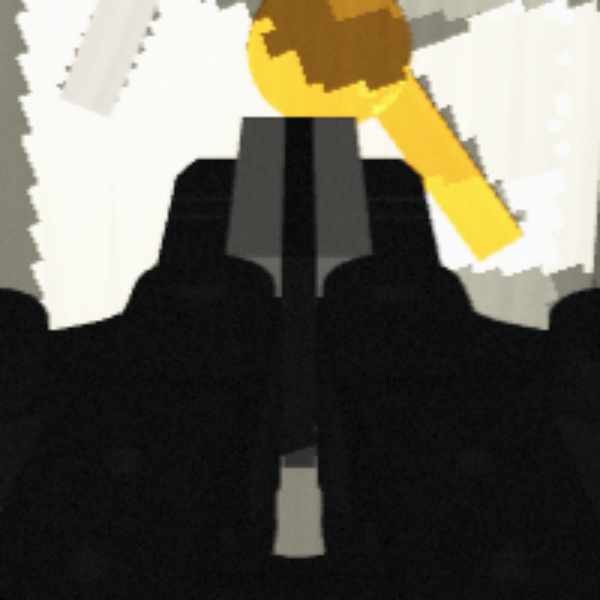

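The fingertips are inside or above the tray outline, and the tray has not moved (front still at -259 mm). They must have cleared the wall, so the shut tips stand higher than I assumed. I'll lift, retreat, then descend in front of the tray while watching the force.

Emit:
step_arm --targets '[[[-2, 0, 0, 0, 0, 0, 0], [-4, 0, 0, 0, 0, 0, 0], [-6, 0, 0, 0, 0, 0, 0], [-6.5, 0, 0, 0, 0, 0, 0], [-6.5, 0, -2, 0, 0, 0, 0], [-6.5, 0, -4, 0, 0, 0, 0], [-6.5, 0, -6.5, 0, 0, 0, 0], [-6.5, 0, -8.4, 0, 0, 0, 0], [-6.5, 0, -8.4, 0, 0, 0, 0], [-6.5, 0, -8.4, 0, 0, 0, 0]]]'

```text
clock: 5.55
position: [0.4161, 0.1342, 0.099]
tool_rot: [-0.32, 1.567, -0.628]
force: [-0.0, 0.0, -0.0]
grip_width: -0.0001
```

Emit:
step_arm --targets '[[[1.5, 0, 0, 0, 0, 0, 0], [3.5, 0, 0, 0, 0, 0, 0], [5.2, 0, 0, 0, 0, 0, 0], [6.2, 0, 0, 0, 0, 0, 0], [6.5, 0, 0, 0, 0, 0, 0], [6.5, 0, 0, 0, 0, 0, 0]]]'

```text
clock: 6.15
position: [0.4165, 0.1339, 0.0339]
tool_rot: [-0.432, 1.567, -0.739]
force: [0.3, -0.9, -0.0]
grip_width: -0.0003
```

```bash
python3 - <<'E'
from h import *
import cv2
np.set_printoptions(precision=4,suppress=True)
s=bot.observe(); print(inM(s["position"])*1000,s["force"],s["clock"])
for dz in (-.022,0,.013): print(proj("scene",s["position"]+[0,0,dz]))
im=eyes.grab_frame("scene")[:,:,::-1]; cv2.imwrite("pics/scene5.png",im); cv2.imwrite("pics/scene5c.png",cv2.resize(im[205:280,290:390],(800,600),interpolation=cv2.INTER_NEAREST))
E
```

```text
[-300.2036    0.3992   33.9263] [ 0.2747 -0.8801 -0.0266] 6.15
[356.4676 257.0969]
[356.9387 253.6478]
[357.2242 251.5572]
```

View pics/scene5c.png

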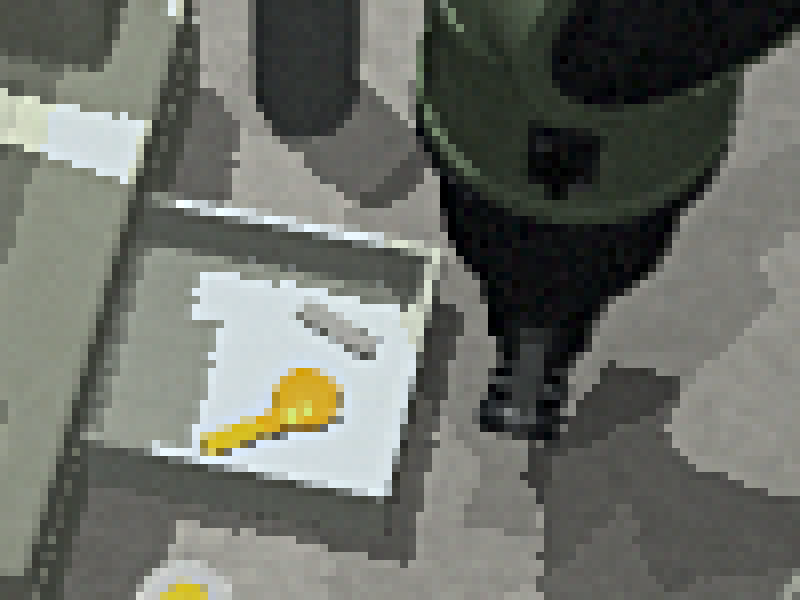

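Emit:
step_arm --targets '[[[0.2, 0, 0, 0, 0, 0, 0], [0.4, 0, 0, 0, 0, 0, 0], [0.6, 0, 0, 0, 0, 0, 0], [0.8, 0, 0, 0, 0, 0, 0], [0.9, 0, 0, 0, 0, 0, 0], [0.9, 0, 0, 0, 0, 0, 0], [0.9, 0, 0, 0, 0, 0, 0]]]'

```text
clock: 6.9
position: [0.4167, 0.134, 0.0253]
tool_rot: [-0.294, 1.567, -0.601]
force: [-0.4, -0.3, 0.3]
grip_width: -0.0
```

Emit:
step_arm --targets '[[[0.1, 0, 0, 0, 0, 0, 0], [0.2, 0, 0, 0, 0, 0, 0], [0.3, 0, 0, 0, 0, 0, 0], [0.4, 0, 0, 0, 0, 0, 0], [0.5, 0, 0, 0, 0, 0, 0], [0.6, 0, 0, 0, 0, 0, 0]]]'

```text
clock: 7.5
position: [0.4167, 0.134, 0.0192]
tool_rot: [-0.297, 1.567, -0.604]
force: [-0.0, 0.7, -0.1]
grip_width: -0.0001
```

```bash
python3 - <<'E'
from h import *
import cv2
np.set_printoptions(precision=4,suppress=True)
s=bot.observe(); print(inM(s["position"])*1000,s["force"],s["clock"])
im=eyes.grab_frame("scene")[:,:,::-1]; cv2.imwrite("pics/scene6.png",im); cv2.imwrite("pics/scene6c.png",cv2.resize(im[205:280,290:390],(800,600),interpolation=cv2.INTER_NEAREST))
E
```

```text
[-300.118     0.5509   19.2033] [-0.0125  0.7387 -0.1133] 7.5
```

View pics/scene6c.png

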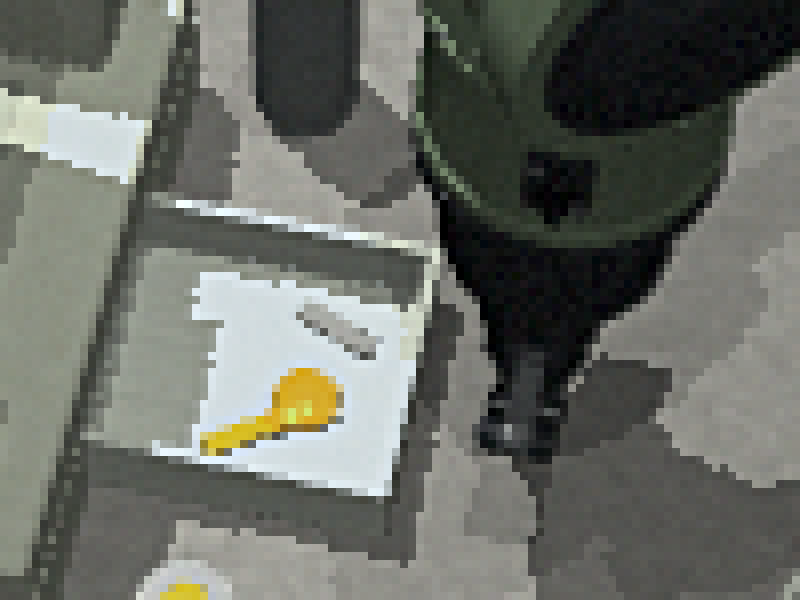

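No contact even with the TCP at 19 mm, so the shut tips really are shorter than the 22 mm I was told. I'll keep easing down.

Emit:
step_arm --targets '[[[0.1, 0, 0, 0, 0, 0, 0], [0.2, 0, 0, 0, 0, 0, 0], [0.3, 0, 0, 0, 0, 0, 0], [0.4, 0, 0, 0, 0, 0, 0], [0.5, 0, 0, 0, 0, 0, 0], [0.6, 0, 0, 0, 0, 0, 0], [0.7, 0, 0, 0, 0, 0, 0], [0.8, 0, 0, 0, 0, 0, 0], [0.9, 0, 0, 0, 0, 0, 0]]]'

```text
clock: 8.45
position: [0.4167, 0.1339, 0.01]
tool_rot: [-0.34, 1.567, -0.647]
force: [-0.3, -0.8, 0.5]
grip_width: -0.0
```

Emit:
step_arm --targets '[[[0, 0, 0.6, 0, 0, 0, 0], [0, 0, 1.2, 0, 0, 0, 0], [0, 0, 1.8, 0, 0, 0, 0], [0, 0, 2.3, 0, 0, 0, 0], [0, 0, 2.8, 0, 0, 0, 0], [0, 0, 3.3, 0, 0, 0, 0], [0, 0, 3.8, 0, 0, 0, 0], [0, 0, 4.3, 0, 0, 0, 0]]]'

```text
clock: 9.25
position: [0.4572, 0.1209, 0.0101]
tool_rot: [-0.686, 1.568, -0.994]
force: [-3.9, 1.2, 2.6]
grip_width: 0.0001
```

```bash
python3 - <<'E'
from h import *
import cv2
np.set_printoptions(precision=4,suppress=True)
s=bot.observe(); print(inM(s["position"])*1000,s["force"],s["clock"])
cv2.imwrite("pics/wrist7.png",eyes.grab_frame("wrist")[:,:,::-1])
im=eyes.grab_frame("scene")[:,:,::-1]; cv2.imwrite("pics/scene7.png",im); cv2.imwrite("pics/scene7c.png",cv2.resize(im[205:280,290:390],(800,600),interpolation=cv2.INTER_NEAREST))
E
```

```text
[-257.4681    0.3151   10.0713] [-3.9466  1.1964  2.5672] 9.25
```

View pics/scene7c.png

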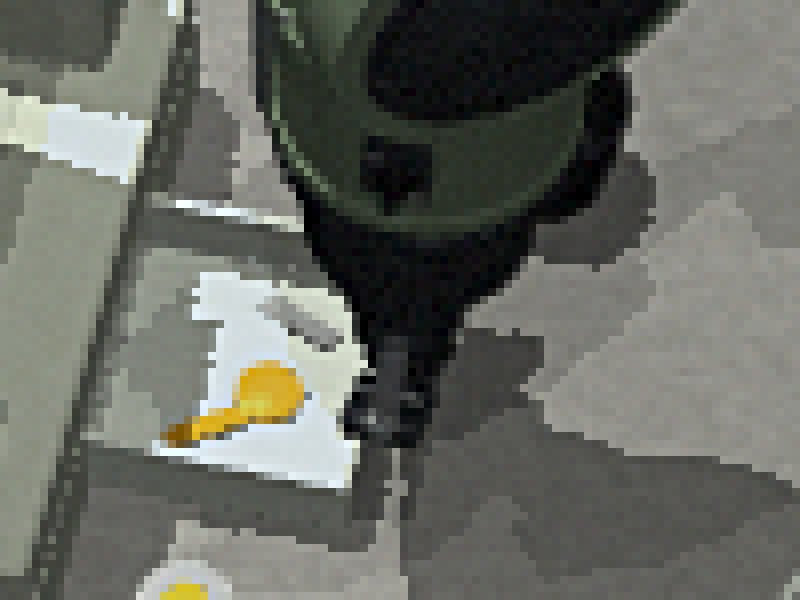

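View pics/wrist7.png

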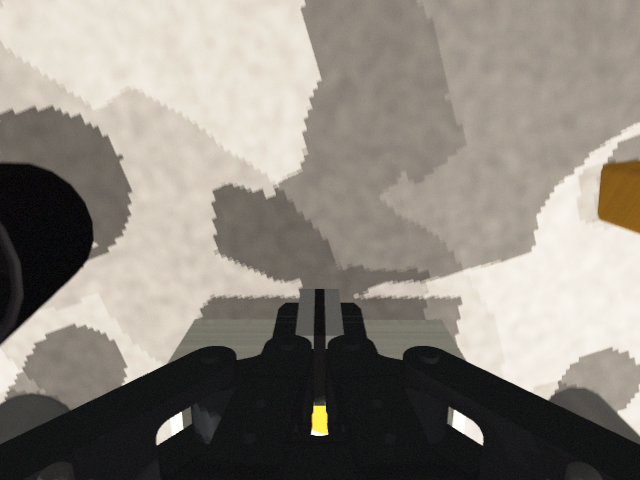

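The tray is sliding now: its front-left corner moved about 13 mm, with a push force of about 4 N. I'll continue slowly.

Emit:
step_arm --targets '[[[0, 0, 0.5, 0, 0, 0, 0], [0, 0, 1.0, 0, 0, 0, 0], [0, 0, 1.5, 0, 0, 0, 0], [0, 0, 2.0, 0, 0, 0, 0], [0, 0, 2.5, 0, 0, 0, 0], [0, 0, 3.0, 0, 0, 0, 0], [0, 0, 3.4, 0, 0, 0, 0], [0, 0, 3.7, 0, 0, 0, 0], [0, 0, 3.9, 0, 0, 0, 0], [0, 0, 4.1, 0, 0, 0, 0]]]'

```text
clock: 10.35
position: [0.4973, 0.1082, 0.0103]
tool_rot: [-0.321, 1.567, -0.629]
force: [-1.8, 0.7, -1.2]
grip_width: 0.0
```

```bash
python3 - <<'E'
from h import *
np.set_printoptions(precision=4,suppress=True)
s=bot.observe(); print(inM(s["position"])*1000,s["force"],s["force"]@u,s["clock"])
E
```

```text
[-215.5151    0.412    10.2678] [-1.8391  0.7185 -1.1697] -1.9703622989741156 10.35
```

Emit:
step_arm --targets '[[[0, 0, 0.1, 0, 0, 0, 0], [0, 0, 0.2, 0, 0, 0, 0], [0, 0, 0.3, 0, 0, 0, 0], [0, 0, 0.4, 0, 0, 0, 0], [0, 0, 0.4, 0, 0, 0, 0]]]'

```text
clock: 10.85
position: [0.4982, 0.1078, 0.0102]
tool_rot: [-2.1, 1.568, -2.407]
force: [-19.1, 7.1, 14.7]
grip_width: 0.0002
```

Emit:
step_arm --targets '[[[0, 0, 0.1, 0, 0, 0, 0], [0, 0, 0.2, 0, 0, 0, 0], [0, 0, 0.2, 0, 0, 0, 0]]]'

```text
clock: 11.15
position: [0.4981, 0.1079, 0.0101]
tool_rot: [-2.533, 1.565, -2.838]
force: [-14.2, 5.0, 11.0]
grip_width: 0.0001
```

Now a firm stop: 20 N with no further travel. I'll back off and check that the tray stands 50 mm proud of the face.

Emit:
step_arm --targets '[[[0, 0, -0.5, 0, 0, 0, 0], [0, 0, -1.5, 0, 0, 0, 0], [0, 0, -3.5, 0, 0, 0, 0], [0, 0, -5, 0, 0, 0, 0], [-2, 0, -5, 0, 0, 0, 0], [-6, 0, -5, 0, 0, 0, 0], [-10.5, 0, -5, 0, 0, 0, 0], [-15, 0, -6, 0, 0, 0, 0], [-17, 0, -6, 0, 0, 0, 0], [-17, 0, -6, 0, 0, 0, 0]]]'

```text
clock: 12.15
position: [0.4429, 0.127, 0.1831]
tool_rot: [2.798, 1.57, 2.493]
force: [0.6, 0.8, -1.1]
grip_width: 0.0001
```

Emit:
step_arm --targets '[[[-2, 0, 0, 0, 0, 0, 0], [-6, 0, 0, 0, 0, 0, 0], [-9, 0, 0, 0, 0, 0, 0], [-9.5, 0, 0, 0, 0, 0, 0], [-9.5, 0, 0, 0, 0, 0, 0], [-9.5, 0, 0, 0, 0, 0, 0]]]'

```text
clock: 12.75
position: [0.4424, 0.1269, 0.2768]
tool_rot: [-2.779, 1.569, -3.084]
force: [-0.2, 0.3, -0.0]
grip_width: 0.0002
```

```bash
python3 - <<'E'
from h import *
import cv2
np.set_printoptions(precision=4,suppress=True)
s=bot.observe(); print(inM(s["position"])*1000,s["force"],s["clock"]); np.save("s8.npy",np.r_[s["position"],s["tool_rot"]])
cv2.imwrite("pics/wrist8.png",eyes.grab_frame("wrist")[:,:,::-1])
im=eyes.grab_frame("scene")[:,:,::-1]; cv2.imwrite("pics/scene8.png",im); cv2.imwrite("pics/scene8c.png",cv2.resize(im[160:310,210:410],(800,600),interpolation=cv2.INTER_CUBIC))
E
```

```text
[-273.4646    1.5241  276.7639] [-0.1932  0.2994 -0.0117] 12.75
```

View pics/wrist8.png

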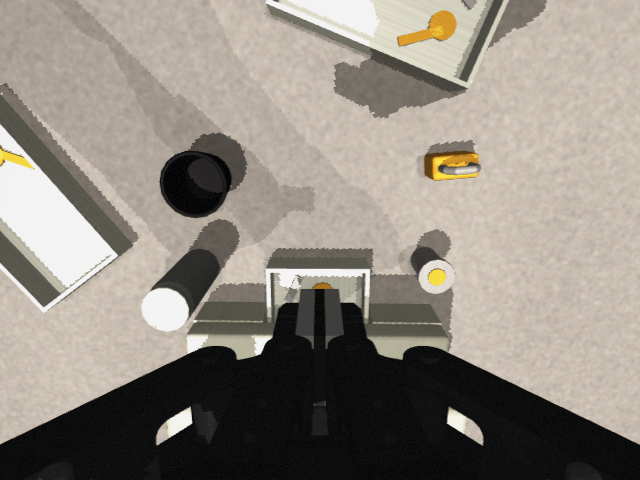

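View pics/scene8c.png

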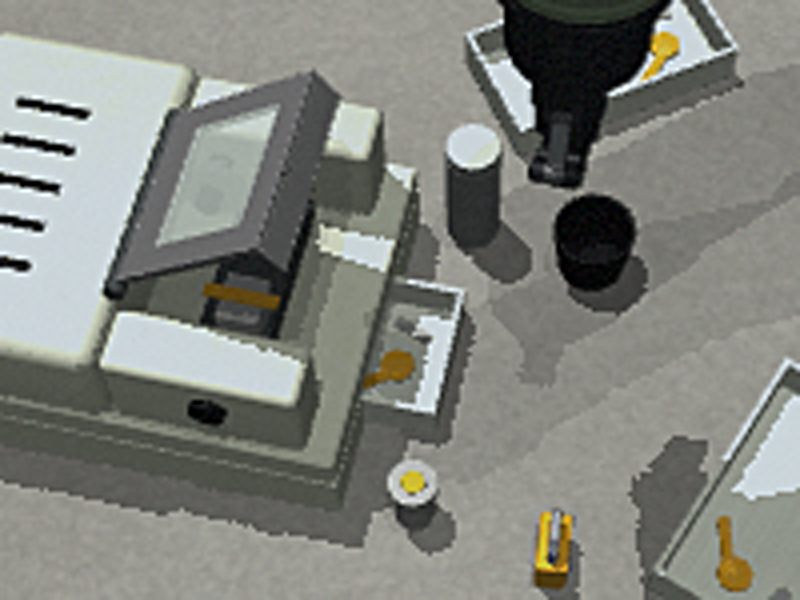

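```bash
python3 - <<'E'
from h import *
np.set_printoptions(precision=4,suppress=True)
p=np.load("s8.npy");c=eyes.get_calibration("wrist")
W=np.eye(4);W[:3,:3]=Ro.from_euler("xyz",p[3:]).as_matrix();W[:3,3]=p[:3]
E=np.linalg.inv(W@c["hand_eye"])
def pw(uv,z):
    o,d=ray("wrist",uv,E); return o+d*(z-o[2])/d[2]
for uv,z in[((266,269),.035),((371,269),.035),((192,334),.075),((447,334),.075)]: print(uv,inM(pw(uv,z))*1000)
s2=lambda x,y:((x+.5)/4-.5+210,(y+.5)/4-.5+160)
for a in [(435,412),(465,291)]: print("scene",inM(plane("scene",s2(*a),.035))*1000)
for a in [(580,187),(556,187),(530,180)]:
    P,e=tri(ray("scene",s2(*a)),ray("wrist",(343 ,289),E)); print(e, W[:3,:3].T@(P-p[:3])*1000)
E
```

```text
(266, 269) [-202.9807  -50.2779   35.    ]
(371, 269) [-203.4083   50.7487   35.    ]
(192, 334) [-154.7566 -113.5952   75.    ]
(447, 334) [-155.7379  116.3546   75.    ]
scene [-201.7682   49.9954   35.    ]
scene [-202.0015  -46.9654   35.    ]
0.0017981753655142755 [-6.9321  7.242  -8.3196]
0.012034723770107832 [4.4083 5.9546 1.3167]
0.026003676299738716 [11.4054  3.9334 11.1499]
```

The tray is home: both cameras put its front about 48–50 mm ahead of the front face, and the force stop agrees. My machine frame reads about 3–4 mm low in x. The shut tips sit about 10 mm behind the TCP. Now I'll go over the guard edge with a good height margin.

Emit:
step_arm --targets '[[[-1.5, 0, 1, 0, 0, 0, 0], [-2.3, 0, 3.5, 0, 0, 0, 0], [-2.3, 0, 7, 0, 0, 0, 0], [-2.3, -0.1, 11, 0, 0, 0, 0], [-2.3, -0.1, 15, 0, 0, 0, 0], [-2.3, -0.1, 17.5, 0, 0, 0, 0], [-2.3, -0.1, 18.4, 0, 0, 0, 0], [-2.3, -0.1, 18.4, 0, 0, 0, 0], [-2.3, -0.1, 18.4, 0, 0, 0, 0]]]'

```text
clock: 13.75
position: [0.6168, 0.071, 0.2988]
tool_rot: [-2.738, 1.567, -3.043]
force: [-0.4, 0.4, -0.0]
grip_width: 0.0002
```

```bash
python3 - <<'E'
from h import *
import cv2
np.set_printoptions(precision=4,suppress=True)
s=bot.observe(); print(inM(s["position"])*1000,s["force"],rel(M(-.0895,0,.3),s),s["clock"]); np.save("s9.npy",np.r_[s["position"],s["tool_rot"]])
cv2.imwrite("pics/wrist9.png",eyes.grab_frame("wrist")[:,:,::-1])
im=eyes.grab_frame("scene")[:,:,::-1]; cv2.imwrite("pics/scene9.png",im); cv2.imwrite("pics/scene9c.png",cv2.resize(im[140:290,190:390],(800,600),interpolation=cv2.INTER_CUBIC))
E
```

```text
[-90.2714   1.1599 298.7798] [-0.4126  0.3538 -0.0119] (array([-0.1221, -0.1164,  0.0763]), array([ 0.0033, -0.0035,  0.0015])) 13.75
```

View pics/wrist9.png

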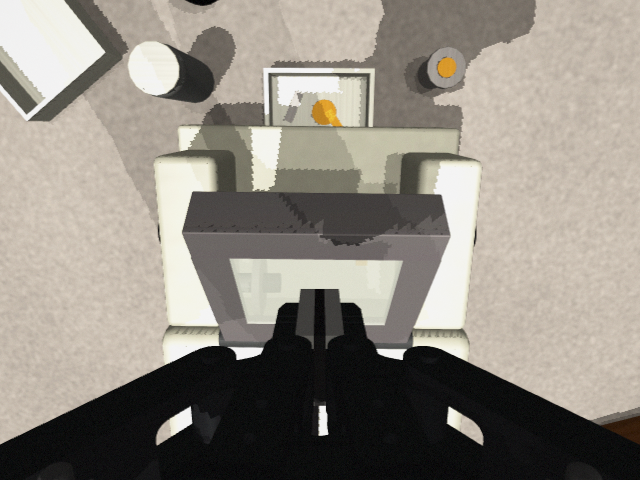

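View pics/scene9c.png

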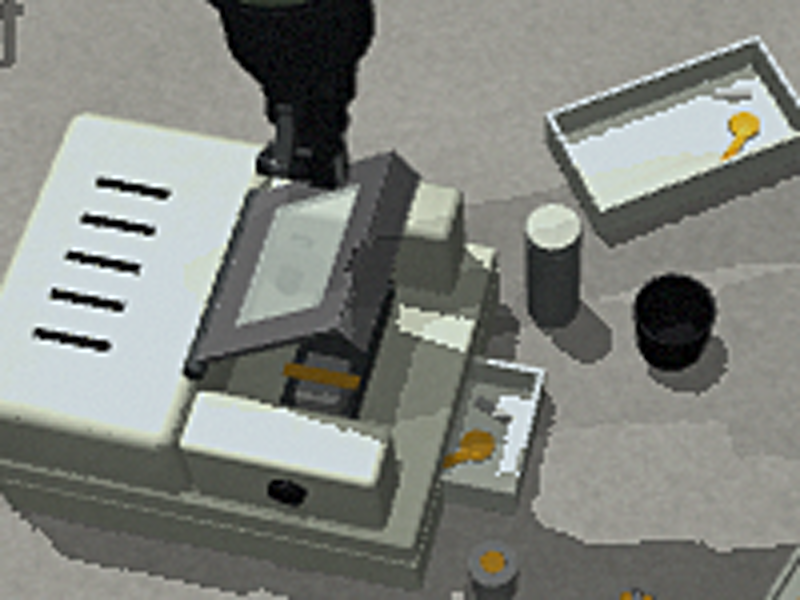

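The wrist view shows the guard's outer front edge from (186,236) to (449,236). It's centred, and the front border runs from row 236 to about 258. I'll locate the edge by triangulating with the scene view.

```bash
python3 - <<'E'
from h import *
np.set_printoptions(precision=4,suppress=True)
p=np.load("s9.npy");c=eyes.get_calibration("wrist")
W=np.eye(4);W[:3,:3]=Ro.from_euler("xyz",p[3:]).as_matrix();W[:3,3]=p[:3]
C=W@c["hand_eye"];E=np.linalg.inv(C)
s2=lambda x,y:((x+.5)/4-.5+190,(y+.5)/4-.5+140)
for a,b in [((395,153),(186,235)),((345,330),(449,235))]:
    P,e=tri(ray("scene",s2(*a)),ray("wrist",b,E)); print(e,inM(P)*1000,W[:3,:3].T@(P-p[:3])*1000)
K,_=cam("wrist"); d=K[0,0]*.13/263; q=np.linalg.inv(K)@[317.5,235,1]*d
P=(C@np.append(q,1))[:3]; print(inM(P)*1000)
# hinge line at row ~345 ends (219,345),(413,345)
d=K[0,0]*.13/(413-219); q=np.linalg.inv(K)@[316,345,1]*d; print("hinge",inM((C@np.append(q,1))[:3])*1000)
E
```

```text
0.001321115556672858 [-103.1649  -65.8558  242.5635] [ 56.3608 -66.8897 -12.9174]
0.0035352095263456286 [-105.4836   63.7712  244.734 ] [ 54.0046  62.7409 -14.8196]
[-102.9922   -0.6524  243.3473]
hinge [-12.6395  -1.6003 189.3309]
```

The guard edge is at machine x -104 and z 243.5 mm, which puts the guard at about 0.61 rad. I'll descend to just above contact.

Emit:
step_arm --targets '[[[1.5, -0.1, 0.2, 0, 0, 0, 0], [3, -0.1, 0.2, 0, 0, 0, 0], [4.5, -0.1, 0.2, 0, 0, 0, 0], [5.3, -0.1, 0.2, 0, 0, 0, 0], [5.7, -0.1, 0.2, 0, 0, 0, 0], [5.8, -0.1, 0.2, 0, 0, 0, 0], [5.8, -0.1, 0.2, 0, 0, 0, 0]]]'

```text
clock: 14.55
position: [0.6184, 0.0697, 0.242]
tool_rot: [-2.901, 1.569, 3.078]
force: [-0.1, -1.1, 0.4]
grip_width: -0.0001
```

Emit:
step_arm --targets '[[[0.2, 0, 0, 0, 0, 0, 0], [0.4, 0, 0, 0, 0, 0, 0], [0.6, 0, 0, 0, 0, 0, 0], [0.8, 0, 0, 0, 0, 0, 0], [1.0, 0, 0, 0, 0, 0, 0], [1.2, 0, -0.1, 0, 0, 0, 0], [1.4, 0, -0.1, 0, 0, 0, 0]]]'

```text
clock: 15.25
position: [0.6173, 0.0701, 0.2278]
tool_rot: [-2.911, 1.569, 3.068]
force: [-0.1, -0.2, 1.6]
grip_width: 0.0003
```

```bash
python3 - <<'E'
from h import *
import cv2
np.set_printoptions(precision=4,suppress=True)
s=bot.observe(); print(inM(s["position"])*1000,s["force"],s["clock"])
cv2.imwrite("pics/wrist10.png",eyes.grab_frame("wrist")[:,:,::-1])
im=eyes.grab_frame("scene")[:,:,::-1]; cv2.imwrite("pics/scene10.png",im); cv2.imwrite("pics/scene10c.png",cv2.resize(im[140:290,190:390],(800,600),interpolation=cv2.INTER_CUBIC))
E
```

```text
[-89.5359   0.4735 227.8457] [-0.07   -0.1749  1.6415] 15.25
```

View pics/wrist10.png

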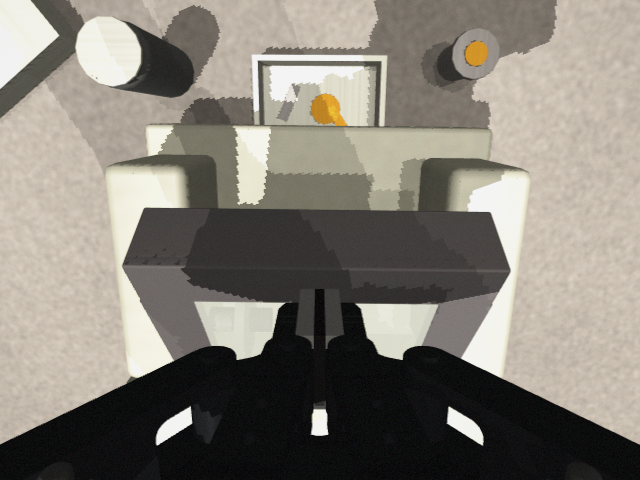

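View pics/scene10c.png

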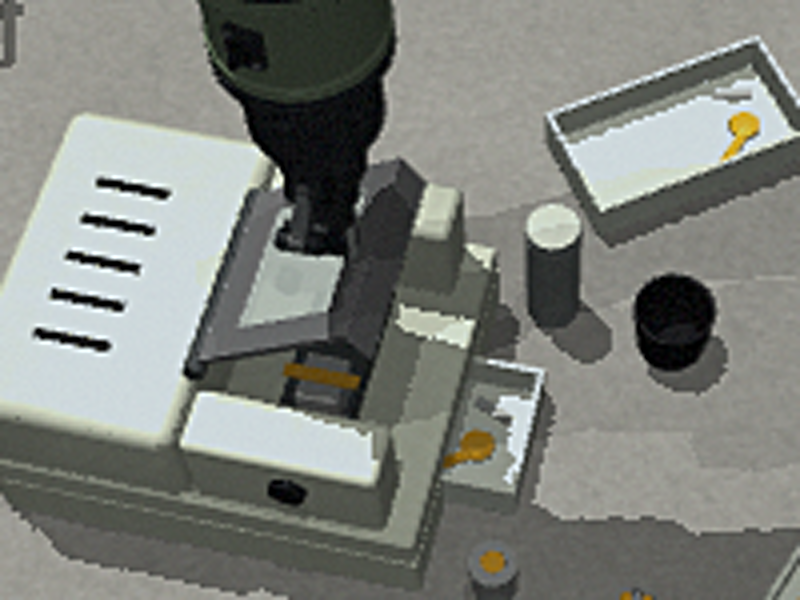

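The guard is following: its edge moved from (395,153) to (402,160) under a 1.6 N push, with contact on the front border. I'll continue along the arc at about 3 cm/s.

Emit:
step_arm --targets '[[[0.3, 0, -0.25, 0, 0, 0, 0], [0.6, 0, -0.5, 0, 0, 0, 0], [0.9, 0, -0.7, 0, 0, 0, 0], [1.2, 0, -0.9, 0, 0, 0, 0], [1.5, 0, -1.1, 0, 0, 0, 0], [1.8, 0, -1.25, 0, 0, 0, 0], [2.1, 0, -1.4, 0, 0, 0, 0], [2.4, 0, -1.55, 0, 0, 0, 0], [2.7, 0, -1.7, 0, 0, 0, 0], [3.0, 0, -1.8, 0, 0, 0, 0]]]'

```text
clock: 16.35
position: [0.5999, 0.0756, 0.1975]
tool_rot: [-2.878, 1.568, 3.101]
force: [0.9, 0.3, 1.2]
grip_width: 0.0003
```

```bash
python3 - <<'E'
from h import *
import cv2
np.set_printoptions(precision=4,suppress=True)
s=bot.observe(); print(inM(s["position"])*1000,s["force"],s["clock"])
cv2.imwrite("pics/wrist11.png",eyes.grab_frame("wrist")[:,:,::-1])
E
```

```text
[-107.8236    0.3845  197.4648] [0.9018 0.2677 1.2438] 16.35
```

View pics/wrist11.png

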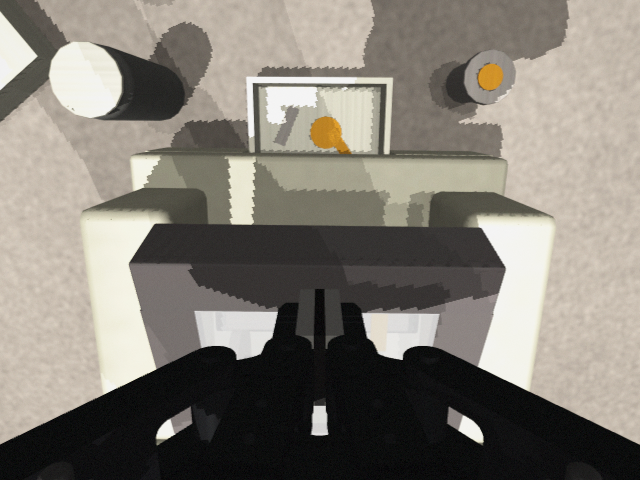

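Emit:
step_arm --targets '[[[0.3, 0, -0.15, 0, 0, 0, 0], [0.6, 0, -0.3, 0, 0, 0, 0], [0.9, 0, -0.4, 0, 0, 0, 0], [1.2, 0, -0.5, 0, 0, 0, 0], [1.5, 0, -0.6, 0, 0, 0, 0], [1.8, 0, -0.65, 0, 0, 0, 0], [2.1, 0, -0.7, 0, 0, 0, 0], [2.4, 0, -0.75, 0, 0, 0, 0], [2.6, 0, -0.8, 0, 0, 0, 0], [2.8, 0, -0.8, 0, 0, 0, 0]]]'

```text
clock: 17.4
position: [0.5917, 0.078, 0.1688]
tool_rot: [-2.828, 1.567, -3.132]
force: [-0.7, 0.7, 1.7]
grip_width: -0.0
```

Emit:
step_arm --targets '[[[0.1, 0, 0, 0, 0, 0, 0], [0.2, 0, 0, 0, 0, 0, 0], [0.3, 0, 0, 0, 0, 0, 0], [0.4, 0, 0, 0, 0, 0, 0]]]'

```text
clock: 17.8
position: [0.5915, 0.078, 0.1647]
tool_rot: [-2.852, 1.567, 3.127]
force: [-1.2, 1.2, 1.9]
grip_width: 0.0001
```

Emit:
step_arm --targets '[[[0.1, 0, 0, 0, 0, 0, 0], [0.2, 0, 0, 0, 0, 0, 0], [0.3, 0, 0, 0, 0, 0, 0]]]'

```text
clock: 18.1
position: [0.5916, 0.0781, 0.1628]
tool_rot: [-2.968, 1.567, 3.011]
force: [-11.0, -1.1, 32.6]
grip_width: -0.0002
```

Emit:
step_arm --targets '[[[0.1, 0, 0, 0, 0, 0, 0], [0.2, 0, 0, 0, 0, 0, 0], [0.3, 0, 0, 0, 0, 0, 0]]]'

```text
clock: 18.4
position: [0.5918, 0.0782, 0.1624]
tool_rot: [2.898, 1.568, 2.594]
force: [-22.3, -1.5, 60.5]
grip_width: 0.0001
```

The guard is hard against its stop: force jumped from 2 N to over 30 N with no further travel. That second press was firmer than needed, at 60 N. I'll back off and check.

Emit:
step_arm --targets '[[[-0.3, 0, 0, 0, 0, 0, 0], [-1, 0, 0, 0, 0, 0, 0], [-3, 0, 0, 0, 0, 0, 0], [-6, 0, 0, 0, 0, 0, 0], [-9, 0, 0, 0, 0, 0, 0], [-12, 0, 0, 0, 0, 0, 0], [-12, 0, -3, 0, 0, 0, 0], [-12, 0, -6, 0, 0, 0, 0], [-12, 0, -6, 0, 0, 0, 0], [-12, 0, -6, 0, 0, 0, 0]]]'

```text
clock: 19.4
position: [0.5349, 0.0962, 0.283]
tool_rot: [2.666, 1.569, 2.362]
force: [0.5, 0.4, 0.4]
grip_width: 0.0
```

```bash
python3 - <<'E'
from h import *
import cv2
np.set_printoptions(precision=4,suppress=True)
s=bot.observe(); print(inM(s["position"])*1000,s["force"],s["clock"]); np.save("s12.npy",np.r_[s["position"],s["tool_rot"]])
cv2.imwrite("pics/wrist12.png",eyes.grab_frame("wrist")[:,:,::-1])
im=eyes.grab_frame("scene")[:,:,::-1]; cv2.imwrite("pics/scene12.png",im); cv2.imwrite("pics/scene12c.png",cv2.resize(im[140:320,190:430],(800,600),interpolation=cv2.INTER_CUBIC))
E
```

```text
[-176.0246    0.3257  283.0259] [0.4949 0.4138 0.3822] 19.4
```

View pics/wrist12.png

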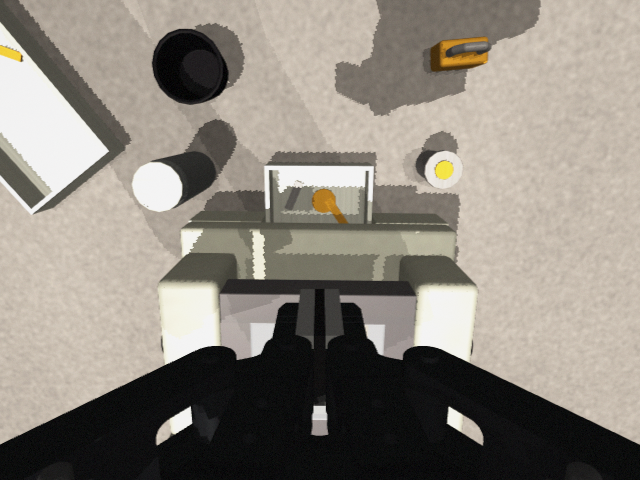

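View pics/scene12c.png

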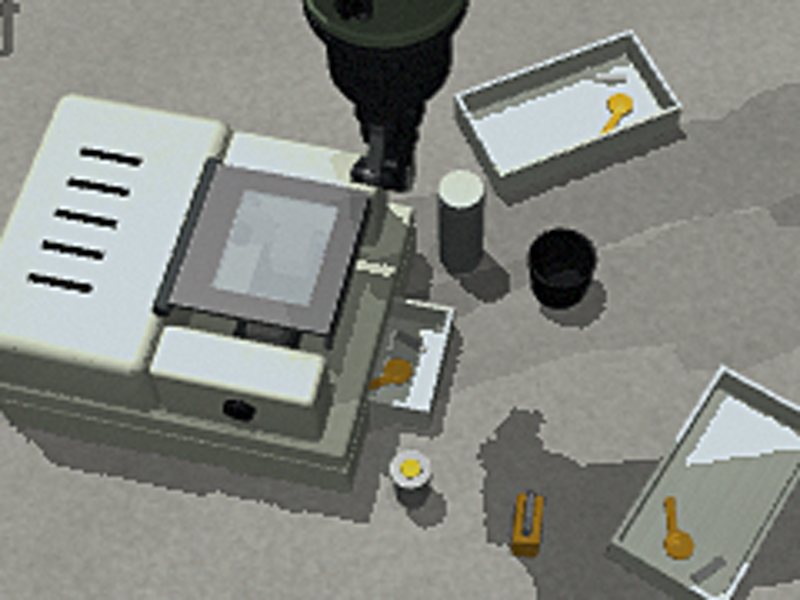

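```bash
python3 - <<'E'
from h import *
np.set_printoptions(precision=4,suppress=True)
p=np.load("s12.npy");c=eyes.get_calibration("wrist");K,_=cam("wrist")
W=np.eye(4);W[:3,:3]=Ro.from_euler("xyz",p[3:]).as_matrix();W[:3,3]=p[:3]
C=W@c["hand_eye"];E=np.linalg.inv(C)
s2=lambda x,y:((x+.5)*.3-.5+190,(y+.5)*.3-.5+140)
for a,b in [((368,194),(221,293)),((330,334),(415,293))]:
    P,e=tri(ray("scene",s2(*a)),ray("wrist",b,E)); print("edge",e,inM(P)*1000)
for uv,z in[((265,166),.035),((373,166),.035),((182,229),.075),((455,229),.075)]:
    o,d=ray("wrist",uv,E); print(uv,inM(o+d*(z-o[2])/d[2])*1000)
for n,a in [("can",(461,188)),("cup",(562,257)),("cyl",(411,469))]:
    z={"can":.11,"cup":.05,"cyl":.053}[n]; print(n,inM(plane("scene",s2(*a),z))*1000)
E
```

```text
edge 0.0006838458139183059 [-128.5556  -67.6061  158.1208]
edge 0.0010096527131672364 [-132.0477   63.7887  165.5264]
(265, 166) [-203.0644  -49.9558   35.    ]
(373, 166) [-203.5871   49.0507   35.    ]
(182, 229) [-153.1835 -117.6377   75.    ]
(455, 229) [-154.3627  116.4102   75.    ]
can [-192.3908 -120.0274  110.    ]
cup [-283.5094 -107.9688   50.    ]
cyl [-201.1146  111.494    53.    ]
```

The guard edge measures x ≈ -130 and z ≈ 158–166 mm. That's no higher than the shut 170 mm, within pixel error. The tray front is 49–50 mm proud of the face, the loose items are where they were, and the arm is clear.

```bash
python3 - <<'E'
from workcell import bot
print(bot.job_done(), bot.observe()["clock"])
E
```

```text
the job is handed in; nothing more can be done
the job is handed in; nothing more can be done
```

The swarf tray is fully home and the guard flap is shut, done in that order with the closed fingertips. I handed the job in with the arm clear, after about 19.5 s on the robot's clock.

- **Tray:** It slid about 57 mm along the bench to a firm stop at about 20 N. Its front then measured 49–50 mm ahead of the machine's front face, against 50 mm when home.
- **Guard:** I pushed it down from about 0.61 rad at roughly 3 cm/s, with 1–2 N of resistance, until it met its stop. The edge then measured x ≈ -130 mm and z ≈ 158–166 mm. That is a little under the 170 mm expected when shut; I put it down to pixel error, since the force had already shown a hard stop.
- **Other items:** The oil can, screw cup and lock cylinder measured within about 3 mm of where they started, which is measurement error. The padlock looked unmoved in the pictures. I never went near the things on the left of the bench after the start, so I did not re-measure them.

Three things did not go as planned or disagreed:
- **First tray pass missed:** The closed fingertips sat about 10 mm behind the TCP, not the stated 22 mm ahead. They passed over the tray's front wall without moving it, so I lifted, came back lower and pushed again.
- **Extra press on the guard:** One more press against the closed stop reached about 60 N at the fingertips, more than needed but under the 120 N wrist limit.
- **Frame offset:** My fitted machine frame read about 3–4 mm low in x, so I judged the tray against the machine's face and the force stop.

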